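# Clamp a tissue block and tug it to prove it is held

## Task

Load the white tissue block into the bench clamp: wax side up, flat on the seat between the jaws, slanted label end towards the lever, and swing the lever until the block is gripped snugly but not forced, for an over-tightened cassette cracks. Then prove that it is held: take it by its long sides and pull straight up with about 10 N for a second, not so hard that the clamp lifts out of its tray; if it starts to slip, ease it back down, tighten a little more and repeat the pull. Let go, leaving the block clamped flat on the seat, and leave the other blocks and the steel mould alone.

Things in the scene. Friction and masses are not known exactly. Their poses are not given: they have to be found in the camera images.
- block_white: the block to clamp: white cassette 41 x 28 x 9.5 mm, lying wax face up, about 20 g. Own x along the 41 mm (slanted label end at x = -20.5, other end +20.5), y across, z points DOWN while the wax is up. Origin on the top (wax) face, mid-outline. Hold it by the frame's sides, 28.4 mm apart, 3 to 9 mm below the origin; the wax (27 x 21 mm) stands 3 mm above the frame
- label_end (a point): point on the slanted label end of the white block, 17.5 mm from its middle
- block_pink: bystander: a like block in a pink cassette
- block_green: bystander: a like block in a yellow-green cassette
- mould: bystander: steel embedding mould 31 x 41 x 9 mm
- clamp: bench cassette clamp, 2.4 kg, grey plate 159 x 91 x 12 mm, standing loose in its tray. Origin under the seat at the plate's underside, 3 mm over the worktop; x from the lever end (-x, nearer the robot) to the end stop (+x), z up. A block goes in with its x along clamp x and its middle at y = 0; the jaws take its two ends, its long sides stay free for the fingers
- tray: shallow rubber tray 172 x 104 x 8 mm, fixed to the worktop, floor 3 mm, 1.5 mm play round the clamp. Same axes as the clamp. A pull of about 23 N would lift the clamp out
- seat (a point): middle of the steel seat's top: clamp x = 0, y = 0, z = 40 mm (43 mm over the worktop). The seat is 18 mm wide in y and reaches from clamp x = -12.5 to +17.5 mm; it stands 28 mm above the plate. The origin of a block lying home is 9.5 mm above this point, within about 8 mm along clamp x
- clamp_jaw: moving steel jaw, 24 mm wide, top at clamp z = 47.5 mm; its gripping face is 5 mm ahead (+x) of its origin, at clamp x = -28 mm with the lever at 0, and advances 12 mm per rad. It slides the block against the end stop, set by the last user anywhere from clamp x = 18 to 27 mm (same width, top): set the block down near the moving jaw; the lever angle at the grip varies by 0.75 rad and must be felt
- clamp_lever (a joint): lever, rad: 0 open, growing counter-clockwise from above to 1.40; stays where left. At angle q its 60 mm arm points 1.955 + q from clamp +x towards +y. The knob takes about 8 N while the jaw runs free, and about 0.2 N more per N of squeeze (springy: about 110 N per rad). Friction 0.5 to 0.7: under some 15 N of squeeze the block may slip when pulled; 16 to 28 N is snug; over 34 N cracks it
- lever_knob (a point): middle of the black upright knob on the lever's end, 57.5 mm above the worktop, 60 mm from the hinge: 20 mm thick, from 43 to 67 mm above the worktop, free all round
- lever_hinge (a point): point on the lever's upright hinge axis (clamp x = -60.8 mm, y = 0), 57.5 mm above the worktop
Things that resemble listed ones, but are neither listed nor needed, are in the scene too. What is shaped like the block_white but brown is not meant.

How it is judged:
By the outcome, as a careful person would: the job done as asked, in the order asked, and still so for the second after the job is handed in, with the robot touching nothing.
It also fails if it takes over 72 s, if anything falls off the work surface, if the arm or the gripper's body presses on something with over 40 N, if the wrist force passes 120 N, or if a joint passes its speed limit or range.

## Robot

A 6-joint arm with a two-finger parallel gripper is mounted at the origin on a cart in front of the work surface, level with it; the furniture and walls round the work are solid. World frame = base frame: x ahead of the robot, y to its left, z up, the work surface at z = 0. Lengths are in m, angles in rad, forces in N, time in s.
With the tool pointing down it reaches from about 0.325 to 0.875 m from the base axis. Payload 4.4 kg.
Tool frame: the origin (TCP) lies midway between the tips of the shut fingers; the grasp point (between the pads) lies 19 mm behind it; z points along the fingers, y is the line along which they close (so a half turn about z gives the same grasp; the last joint's range is limited). The gripper opens to 85 mm and grips with 20 to 120 N. Pads are 22 mm wide; open, the fingers measure 114 mm over their backs; the gripper's body (76 mm by 85 mm) begins 54 mm behind the grasp point. The pads swing forward as they close: fully open they stand 13 mm farther back than shut.
Start: joints at [-1.403, 0.207, 1.542, -0, 1.393, -0.15], TCP at [0.18, -0.546, 0.231] pointing down, gripper open.
Joint ranges: [-2.73, 2.73], [-0.86, 2.22], [0.23, 2.46], [-1.11, 4.25], [0.08, 2.63], [-2.82, 2.82]. Speed limits (rad/s): [2.79, 2.79, 3.14, 3.14, 3.14, 3.14].

## Interface

Orientations are given as [roll, pitch, yaw] about the fixed x, y, z axes, in that order (R = Rz(yaw) Ry(pitch) Rx(roll)).
In Python, from station import arm gives the robot as it stands.
- The arm moves only by the tool servo_tool, never from a script. Its argument "deltas" is text: rows parted by semicolons, each of 7 numbers parted by spaces: the shift along the tool's x, y, z in normalised numbers (1 is 1 m), then the turn, a rotation vector about the tool's x, y, z in parts of the range, where 1.0 means 120 degrees, then the opening, from -1 (shut) to 1 (fully open). A call has 1 to 20 rows; each row is the pose to reach, as a shift and turn from the pose commanded when the call began, along the tool's axes at that moment; what a row does not reach only later rows make up. A row lasts 1/10 s, in which the tool goes at most 50 mm and 8.59 degrees, less where a joint would pass 70% of its speed; a pose out of reach is approached as far as the arm can. A shift or turn number past 1, either way, is cut back to 1. A call with a gripper value outside its range is refused whole. The fingers move at their own pace and stop on an object; "force" is the grip in N (left out, the last holds). Time passes only in rows, so rows that repeat a pose let the fingers close. It gives the time, the measured TCP pose, the force, the opening and the grip force at its end, in the units of the state.
- arm.sense(): the state, without advancing time (a new reading comes with each control period).
- arm.snapshot(name): name is "scene" or "top" or "wrist"; returns a dict with "image" (400x640x3 uint8, red, green, blue), "intrinsics" (3x3 intrinsics, pixels), "k1" (the pictures are not rectified: a ray, as slopes to the right and down, at radius r is drawn at 1 + k1 r^2 times it, then the intrinsics apply), "R" (3x3) and "t" (3): a world point X has camera coordinates R X + t. Camera axes: x right, y down, z forward; pixel columns grow to the right and rows downward; lengths in m; the calibration is good to about 2 mm. A picture is of the moment at which its call begins. There is no depth.
- arm.finish_job(): hands the job in; it is judged then, once.
Trained networks look in the newest picture that a camera, given by its name, has taken for a name from the list of things; names that differ only in an ending like _2 or _b are one class to them, and where a whole thing is asked for, a point or a joint stands for the part that bears it (a point fixed in the world has none). Each returns a list of dicts, best first, with "confidence" (0 to 1); they miss things now and then, are a little off and sometimes report something else, mostly with a low value. They report only what shows in the picture. A call takes as long as a camera call. They do not tell look-alikes from the thing itself.
- arm.recognise(label, camera): "at" ([column, row] in pixels, amid what is visible of it).
- arm.outline_of(label, camera): "mask" (400x640 bool, what is visible of it) and "at" ([column, row] in pixels, amid what is visible of it).
The state is a dict: "time": time; "joint_pos": joint angles; "joint_velocities": joint speeds; "effort": joint torques, N m; "eef_pos": TCP position; "tool_rot": TCP orientation; "force": force on the tool from outside, world axes, zero at the start; "moment": the same for the moment, N m; "gripper_width": finger opening in m; "gripper_force": force on a finger pad.
Only numpy, scipy, OpenCV 4.12 (cv2) and the standard library are available. Lean on these libraries where they do the work, as an engineer would, in place of code of your own. Each camera call takes 0.05 s, during which the arm holds its last target. There are 200 camera calls.

## Working session

There is one attempt and no reset: what is moved stays moved. The work goes in short steps, Python scripts to look and compute and a tool call to move; the robot and the scene stay as the last step left them, time stands still between calls to the robot, and variables do not carry over. Pictures are saved under pics/ and viewed, at most 10 in all, crops included, and the job is handed in when it is done.

Besides the shell and the picture viewer there is one more tool, called after "Emit:" in YAML: its name, and indented under it one key for each argument. servo_tool: Moves the arm, as the interface text tells. Its arguments: {"type":"object","properties":{"deltas":{"type":"string"},"force":{"type":"number"}},"required":["deltas"]}

```bash
mkdir -p pics; ls; cat > h.py <<'E'
import numpy as np, cv2
from station import arm
def ray(s,uv):
    K=s["intrinsics"];d=np.array([(uv[0]-K[0][2])/K[0][0],(uv[1]-K[1][2])/K[1][1]])
    u=d.copy()
    for _ in range(30): u=d/(1+s["k1"]*(u@u))
    R=np.array(s["R"]);return -R.T@np.array(s["t"]), R.T@np.array([u[0],u[1],1])
def onz(s,uv,z):
    c,d=ray(s,uv);return c+d*(z-c[2])/d[2]
def proj(s,X):
    p=np.array(s["R"])@np.array(X)+np.array(s["t"]);u=p[:2]/p[2];u=u*(1+s["k1"]*(u@u))
    K=s["intrinsics"];return np.array([K[0][0]*u[0]+K[0][2],K[1][1]*u[1]+K[1][2]])
def save(s,n,box=None,k=1):
    im=s["image"]
    if box: im=im[box[1]:box[3],box[0]:box[2]]
    im=cv2.resize(im,None,fx=k,fy=k,interpolation=cv2.INTER_CUBIC)
    cv2.imwrite(f"pics/{n}.png",im[:,:,::-1])
E
python3 - <<'E'
from h import *
for c in ["top","scene"]:
    s=arm.snapshot(c);save(s,c+"0")
    print(c,-np.array(s["R"]).T@s["t"])
    for l,z in [("block_white",.01),("label_end",.008),("block_pink",.01),("block_green",.01),("mould",.009),("clamp",.015),("clamp_jaw",.05),("seat",.043),("lever_knob",.0575),("lever_hinge",.0575),("tray",.008)]:
        for r in arm.recognise(l,c)[:4]:
            print(l,np.round(r["at"]),round(r["confidence"],2),np.round(onz(s,r["at"],z),3))
print(arm.sense())
E
```

```text
pics
top [0.36803798 0.08588089 1.06546175]
block_white [259. 222.] 0.71 [0.453 0.245 0.01 ]
block_white [280. 247.] 0.54 [0.389 0.193 0.01 ]
label_end [279. 247.] 0.73 [0.389 0.196 0.008]
label_end [262. 220.] 0.68 [0.458 0.24  0.008]
block_pink [305. 218.] 0.48 [0.459 0.13  0.01 ]
block_pink [412. 156.] 0.43 [ 0.613 -0.148  0.01 ]
block_green [279. 173.] 0.72 [0.578 0.194 0.01 ]
block_green [406. 169.] 0.61 [ 0.581 -0.132  0.01 ]
mould [247. 168.] 0.73 [0.594 0.276 0.009]
mould [408. 170.] 0.58 [ 0.578 -0.136  0.009]
clamp [412. 160.] 0.81 [ 0.602 -0.147  0.015]
seat [412. 158.] 0.57 [ 0.601 -0.14   0.043]
lever_knob [406. 171.] 0.66 [ 0.564 -0.122  0.058]
lever_hinge [409. 169.] 0.7 [ 0.571 -0.129  0.058]
tray [390. 161.] 0.87 [ 0.602 -0.092  0.008]
scene [-0.04250326  0.32781158  0.72549134]
block_white [284. 295.] 0.7 [0.384 0.199 0.01 ]
label_end [286. 294.] 0.84 [0.387 0.195 0.008]
label_end [249. 277.] 0.7 [0.45  0.245 0.008]
block_pink [303. 254.] 0.69 [0.455 0.131 0.01 ]
block_green [250. 227.] 0.45 [0.566 0.204 0.01 ]
mould [210. 234.] 0.49 [0.583 0.284 0.009]
mould [376. 
[... 421 characters left out ...]
, 'joint_pos': array([-1.40353699e+00,  2.06606143e-01,  1.54150105e+00, -2.12016938e-05,
        1.39344776e+00, -1.50494679e-01]), 'joint_velocities': array([-2.61394005e-04,  1.07205270e-04, -1.88981236e-04, -7.00915337e-05,
        1.88982072e-03, -2.89342905e-05]), 'effort': array([ 4.73501077e-04, -3.83050704e+01, -2.91969466e+01, -4.82534972e-05,
        9.76932752e-04, -7.74199606e-06]), 'eef_pos': array([ 0.17963804, -0.54623637,  0.23127768]), 'tool_rot': array([3.14155851e+00, 2.62851475e-05, 3.17757757e-01]), 'force': array([ 0.13682501, -0.07253568,  0.45964212]), 'moment': array([ 0.01771839, -0.01114305,  0.03453322]), 'gripper_force': 0.0, 'gripper_width': 0.0855789605857263}
```

```bash
python3 -c "
import cv2
a=cv2.imread('pics/top0.png');cv2.imwrite('pics/top0c.png',cv2.resize(a[120:280,220:460],None,fx=3.3,fy=3.3,interpolation=2))
a=cv2.imread('pics/scene0.png');cv2.imwrite('pics/scene0c.png',cv2.resize(a[120:320,180:440],None,fx=3,fy=3,interpolation=2))"
```

```text
(no output)
```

View pics/top0c.png

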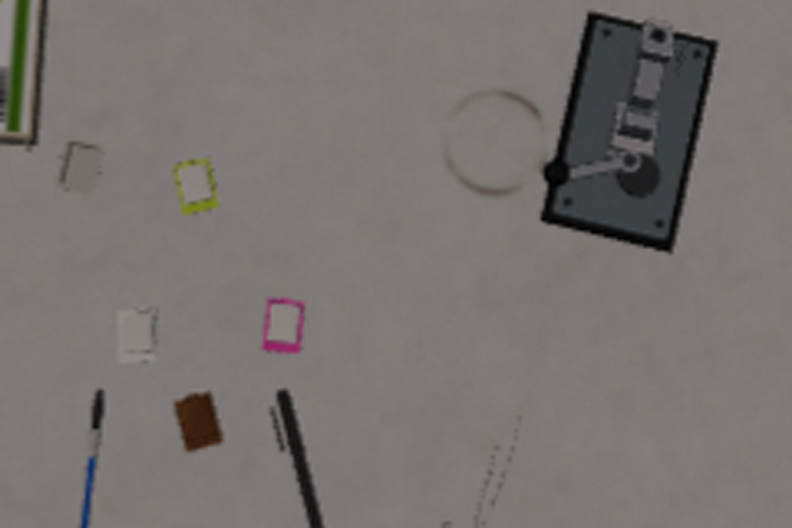

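View pics/scene0c.png

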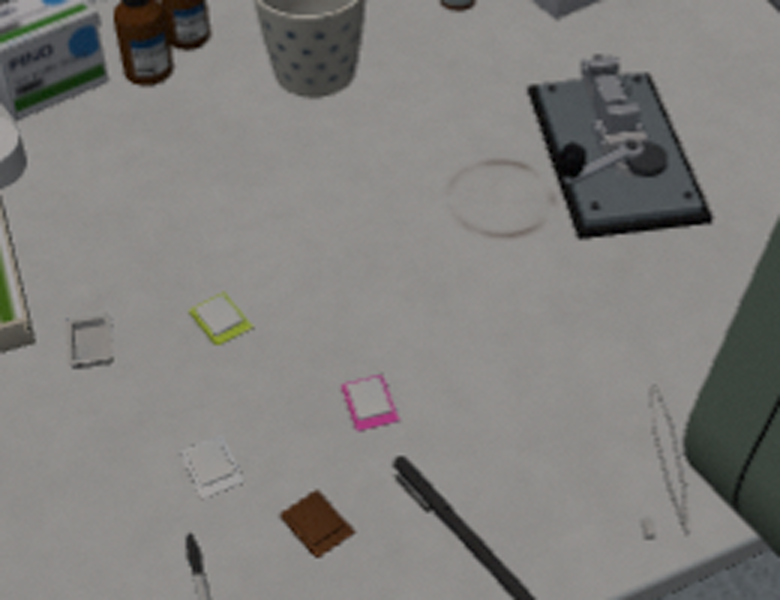

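White block (lying wax up, label end nearest the robot) is at top pixel (261,221); the brown look-alike is at (280,247), a wrong colour, and pink/green are at (305,218)/(279,173). The clamp is at (412,160), with its end stop away from the robot and the knob to the left. I'll look at both from the wrist, clamp first.

The rows are not in the units I measure in: turns go in shares of 120 degrees. I convert before sending: 0.318 rad / 2.0944 = 0.1518.

Emit:
servo_tool:
  deltas: "0.4 -0.255 -0.03 0 0 0.1518 1;0.4 -0.255 -0.03 0 0 0.1518 1;0.4 -0.255 -0.03 0 0 0.1518 1;0.4 -0.255 -0.03 0 0 0.1518 1;0.4 -0.255 -0.03 0 0 0.1518 1;0.4 -0.255 -0.03 0 0 0.1518 1;0.4 -0.255 -0.03 0 0 0.1518 1;0.4 -0.255 -0.03 0 0 0.1518 1;0.4 -0.255 -0.03 0 0 0.1518 1;0.4 -0.255 -0.03 0 0 0.1518 1;0.4 -0.255 -0.03 0 0 0.1518 1;0.4 -0.255 -0.03 0 0 0.1518 1;0.4 -0.255 -0.03 0 0 0.1518 1;0.4 -0.255 -0.03 0 0 0.1518 1"

```text
time: 2.6
eef_pos: [0.4792, -0.1801, 0.2611]
tool_rot: [3.142, 0.0, -0.002]
force: [0.3, -0.3, 0.9]
gripper_width: 0.0854
gripper_force: 0.0
```

```bash
python3 - <<'E'
from h import *
s=arm.snapshot("wrist");save(s,"w1")
q=arm.sense();print(q["time"],q["eef_pos"],q["tool_rot"],q["joint_pos"],q["force"])
c,d=ray(s,(320,200));print(c,d)
for l,z in [("clamp",.015),("clamp_jaw",.0505),("seat",.043),("lever_knob",.067),("lever_hinge",.0575)]:
    for r in arm.recognise(l,"wrist")[:3]:
        print(l,np.round(r["at"]),round(r["confidence"],2),np.round(onz(s,r["at"],z),3))
for r in arm.outline_of("clamp","wrist")[:1]:
    m=r["mask"].astype(np.uint8);print(m.sum(),cv2.minAreaRect(cv2.findNonZero(m)))
E
```

```text
2.65 [ 0.47926349 -0.18006391  0.26116783] [ 3.14156023e+00  3.25043892e-04 -2.38499963e-03] [-5.28446923e-01  4.88205596e-02  1.65594964e+00 -1.92978727e-04
  1.43708727e+00  1.04476015e+00] [0.11830656 0.10432093 0.50898742]
[ 0.55238099 -0.17942023  0.40260836] [-0.30419078  0.00416803 -0.95272739]
clamp [292.  66.] 0.87 [ 0.606 -0.143  0.015]
clamp [278.  99.] 0.37 [ 0.566 -0.124  0.015]
clamp_jaw [289.  65.] 0.57 [ 0.603 -0.143  0.05 ]
seat [293.  65.] 0.91 [ 0.603 -0.147  0.043]
lever_knob [277.  96.] 0.65 [ 0.567 -0.131  0.067]
lever_hinge [328.  77.] 0.68 [ 0.589 -0.188  0.057]
lever_hinge [276.  96.] 0.66 [ 0.569 -0.127  0.057]
9513 ((283.0076904296875, 60.13846206665039), (95.3362045288086, 133.40052795410156), 15.255118370056152)
```

View pics/w1.png

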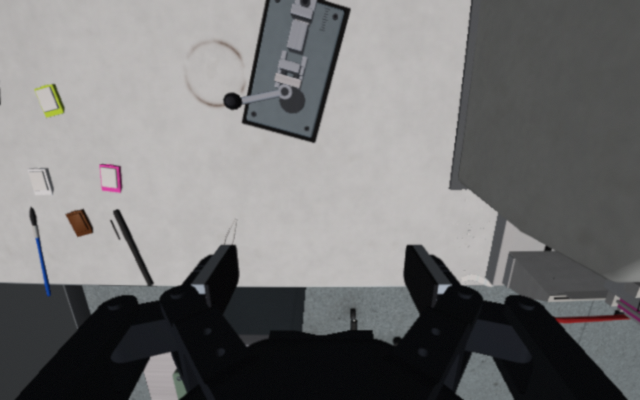

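The picture shows the clamp at (292,66), knob at (232,101), hinge at (285,92), white block at (40,181) and the brown one at (79,222). I'll move closer to the clamp, aligned with it.

To row units: 0.23 rad / 2.0944 = 0.1098.

Emit:
servo_tool:
  deltas: "0.09 -0.03 0.12 0 0 0.1098 1;0.09 -0.03 0.12 0 0 0.1098 1;0.09 -0.03 0.12 0 0 0.1098 1;0.09 -0.03 0.12 0 0 0.1098 1;0.09 -0.03 0.12 0 0 0.1098 1;0.09 -0.03 0.12 0 0 0.1098 1"

```text
time: 3.55
eef_pos: [0.5706, -0.1497, 0.1431]
tool_rot: [3.141, -0.003, -0.23]
force: [0.2, -0.2, 0.4]
gripper_width: 0.0854
gripper_force: 0.0
```

```bash
python3 - <<'E'
from h import *
s=arm.snapshot("wrist");save(s,"w2");np.save("w2.npy",s,allow_pickle=True)
q=arm.sense();print(q["time"],q["eef_pos"],q["tool_rot"])
for l,z in [("clamp",.015),("clamp_jaw",.0505),("seat",.043),("lever_knob",.067),("lever_hinge",.0575)]:
    for r in arm.recognise(l,"wrist")[:2]:
        print(l,np.round(r["at"]),round(r["confidence"],2),np.round(onz(s,r["at"],z),4))
for l in ["clamp","tray"]:
  for r in arm.outline_of(l,"wrist")[:1]:
    m=r["mask"].astype(np.uint8);print(l,m.sum());cs=cv2.findContours(m,0,2)[0];c=max(cs,key=cv2.contourArea)
    print(cv2.approxPolyDP(c,6,True).reshape(-1,2).tolist())
E
```

```text
3.6 [ 0.57087011 -0.15004192  0.1440353 ] [ 3.14053554 -0.00439898 -0.23068141]
clamp [306. 147.] 0.64 [ 0.6127 -0.1441  0.015 ]
clamp_jaw [305. 159.] 0.74 [ 0.6073 -0.1439  0.0505]
seat [309. 148.] 0.94 [ 0.6142 -0.1488  0.043 ]
lever_knob [292. 204.] 0.88 [ 0.5767 -0.1261  0.067 ]
lever_hinge [294. 202.] 0.78 [ 0.5751 -0.1272  0.0575]
clamp 16378
[[357, 68], [322, 66], [317, 57], [259, 66], [261, 204], [234, 219], [235, 237], [248, 236], [256, 219], [263, 228], [347, 230]]
tray 2576
[[364, 61], [320, 60], [360, 70], [348, 230], [271, 230], [257, 219], [260, 232], [353, 234]]
```

View pics/w2.png

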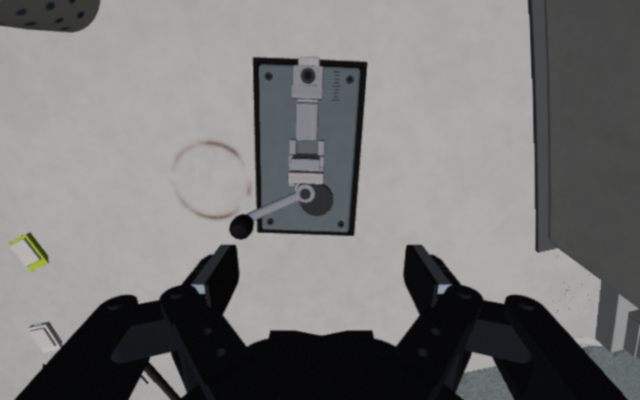

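```bash
python3 -c "
import cv2
a=cv2.imread('pics/w2.png');cv2.imwrite('pics/w2c.png',cv2.resize(a[50:245,225:375],None,fx=3,fy=3,interpolation=2)[:590])"
```

```text
(no output)
```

View pics/w2c.png

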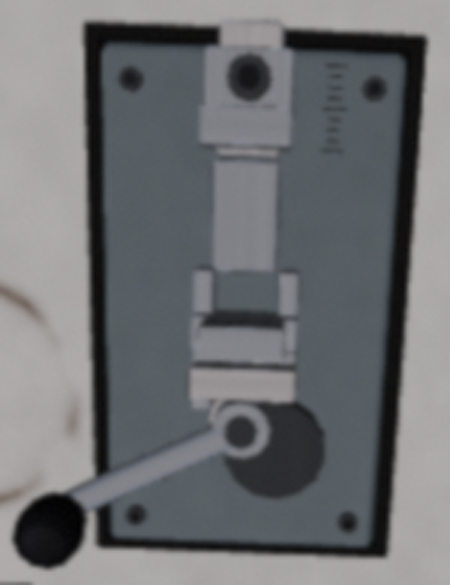

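```bash
cat > fit.py <<'E'
from h import *
from scipy.optimize import least_squares
s=np.load("w2.npy",allow_pickle=True).item()
f=lambda p:np.array([225+p[0]/3-.33,50+p[1]/3-.33])
P=[((86,52,.008),(84,23)),((86,-52,.008),(427,38)),((-86,-52,.008),(387,556)),((-86,52,.008),(98,547)),
((79.5,45.5,.015),(103,42)),((79.5,-45.5,.015),(409,53)),((-79.5,-45.5,.015),(371,547)),((-79.5,45.5,.015),(107,541)),
((-60.8,0,.062),(241,431)),((-12.5,9,.043),(212,270)),((-12.5,-9,.043),(276,270))]
def W(v,p):
    c,d=np.cos(v[2]),np.sin(v[2]);x,y=p[0]/1e3,p[1]/1e3
    return (v[0]+c*x-d*y,v[1]+d*x+c*y,p[2])
r=least_squares(lambda v:np.concatenate([proj(s,W(v,p))-f(q) for p,q in P]),[.61,-.145,-.23],loss="soft_l1")
v=r.x;print(v,np.round(r.fun.reshape(-1,2),1).tolist())
c,d=np.cos(v[2]),np.sin(v[2])
def cl(q,z):
    X=onz(s,f(q),z)-np.array([v[0],v[1],0]);return np.round([(c*X[0]+d*X[1])*1e3,(-d*X[0]+c*X[1])*1e3],1)
k=cl((50,530),.0575);print("knob",k,cl((50,530),.062))
for z in(.0575,.062):
    k=cl((50,530),z);a=np.arctan2(k[1],k[0]+60.8);print("r,q",np.hypot(k[0]+60.8,k[1]),a-1.955)
print("hinge",cl((241,431),.062),"jaw top front/back",cl((245,325),.0505),cl((245,362),.0505),"stop front",cl((247,148),.0505),cl((247,156),.043))
print("seat world",W(v,(0,0,.043)))
E
python3 fit.py
```

```text
[ 0.60577754 -0.14422924 -0.27000735] [[-0.4, -2.2], [1.3, -2.5], [0.9, 0.9], [-0.7, 0.4], [-1.0, -1.8], [0.6, -1.3], [1.2, 0.8], [1.0, -0.4], [-1.8, 40.1], [-0.1, 33.2], [-0.7, 34.0]]
knob [-58.3  53.9] [-56.4  52.6]
r,q 53.957946588060594 -0.43055264452754827
r,q 52.78370960817362 -0.4676595683934175
hinge [-25.1  -0.8] jaw top front/back [ 2.  -0.6] [-8.4 -0.9] stop front [48.6  0. ] [46.8  0.3]
seat world (np.float64(0.6057775406474516), np.float64(-0.1442292418971467), 0.043)
```

```bash
cat > fit2.py <<'E'
exec(open("fit.py").read().split("r=least")[0])
def W2(v,p,i): return W(v,(p[0]+(v[3] if i<8 else 0),p[1]+(v[4] if i<8 else 0),p[2]))
def go(P,v0):
    r=least_squares(lambda v:np.concatenate([proj(s,W2(v,p,i))-f(q) for i,(p,q) in enumerate(P)]),v0,loss="soft_l1");return r
P+=[((17.5,0,.043),(247,158))]
r=go(P,[.64,-.155,-.27,-35,0])
v=r.x;print(v,np.round(r.fun.reshape(-1,2),1).tolist())
c,d=np.cos(v[2]),np.sin(v[2])
def cl(q,z):
    X=onz(s,f(q),z)-np.array([v[0],v[1],0]);return np.round([(c*X[0]+d*X[1])*1e3,(-d*X[0]+c*X[1])*1e3],1)
for z in(.0575,.062):
    k=cl((50,530),z);a=np.arctan2(k[1],k[0]+60.8);print("knob",k,np.hypot(k[0]+60.8,k[1]),a-1.955)
print("hinge",cl((241,431),.0575),"jaw",cl((245,325),.0505),cl((245,362),.0505),cl((245,312),.043),"stop front",cl((247,145),.0505),cl((247,156),.043))
print("seat edges",cl((245,270),.043),cl((245,158),.043),"world hinge",W(v,(-60.8,0,.0575)),"seat",W(v,(0,0,.043)))
E
python3 fit2.py
```

```text
[  0.63384954  -0.15186871  -0.27130295 -30.11994557   0.22910426] [[-0.7, -1.1], [0.9, -1.2], [0.4, 1.8], [-1.1, 1.2], [-1.3, -0.6], [0.2, 0.1], [0.7, 1.7], [0.5, 0.4], [-1.4, 7.6], [0.2, -0.8], [0.3, 0.1], [0.3, -0.4]]
knob [-87.5  53.6] 59.88196723555431 0.07795028492738965
knob [-85.5  52.4] 57.92969877359971 0.05628205542419851
hinge [-55.5  -0.7] jaw [-27.1  -0.8] [-37.5  -1.1] [-24.6  -0.4] stop front [20.3 -0.1] [17.7  0.2]
seat edges [-12.8  -0. ] [17.2  0.8] world hinge (np.float64(0.5752734487070601), np.float64(-0.1355751070334737), 0.0575) seat (np.float64(0.633849539204005), np.float64(-0.15186871381937975), 0.043)
```

To row units: -0.23 rad / 2.0944 = -0.1098.

Emit:
servo_tool:
  deltas: "-0.237 -0.35 0.02 0 0 -0.1098 0.6;-0.237 -0.35 0.02 0 0 -0.1098 0.6;-0.237 -0.35 0.02 0 0 -0.1098 0.6;-0.237 -0.35 0.02 0 0 -0.1098 0.6;-0.237 -0.35 0.02 0 0 -0.1098 0.6;-0.237 -0.35 0.02 0 0 -0.1098 0.6;-0.237 -0.35 0.02 0 0 -0.1098 0.6;-0.237 -0.35 0.02 0 0 -0.1098 0.6;-0.237 -0.35 0.02 0 0 -0.1098 0.6;-0.237 -0.35 0.02 0 0 -0.1098 0.6;-0.237 -0.35 0.02 0 0 -0.1098 0.6"

```text
time: 5.05
eef_pos: [0.4191, 0.2459, 0.1215]
tool_rot: [3.141, -0.001, 0.001]
force: [0.1, -0.8, 0.7]
gripper_width: 0.0684
gripper_force: 0.0
```

```bash
python3 - <<'E'
from h import *
s=arm.snapshot("wrist");np.save("w3.npy",s,allow_pickle=True)
q=arm.sense();print(q["time"],q["eef_pos"],q["tool_rot"],q["gripper_width"])
for l,z in [("block_white",.0065),("label_end",.0065)]:
    for r in arm.recognise(l,"wrist")[:3]:
        print(l,np.round(r["at"]),round(r["confidence"],2),np.round(onz(s,r["at"],z),4))
b=None
for r in arm.outline_of("block_white","wrist")[:2]:
    m=r["mask"].astype(np.uint8);u=np.argwhere(m)[:,::-1]
    w=np.array([onz(s,p,.0065)[:2] for p in u],np.float32);print(r["at"],m.sum(),cv2.minAreaRect(w*1000),s["image"][m>0].mean(0))
p=proj(s,(.453,.245,.006)).astype(int);print(p)
x0,y0=max(p[0]-60,0),max(p[1]-50,0);print(x0,y0);save(s,"w3c",(x0,y0,x0+120,y0+100),6)
E
```

```text
5.1 [0.41943983 0.24532261 0.12150635] [ 3.14122592e+00 -6.48261621e-04 -2.10238449e-04] 0.06868548199241527
block_white [326. 151.] 0.69 [0.4565 0.2418 0.0065]
label_end [324. 152.] 0.94 [0.4554 0.2444 0.0065]
label_end [371. 222.] 0.8 [0.3881 0.1981 0.0065]
[368.8, 220.0] 1196 ((390.03240966796875, 197.77845764160156), (42.71730422973633, 28.652530670166016), 14.190264701843262) [89.96571906 55.84949833 35.70234114]
[325.6, 149.4] 1351 ((455.916259765625, 243.28797912597656), (40.67223358154297, 27.49237632751465), 1.1945408582687378) [195.68985936 191.95632865 190.73649149]
[322 155]
262 105
```

View pics/w3c.png

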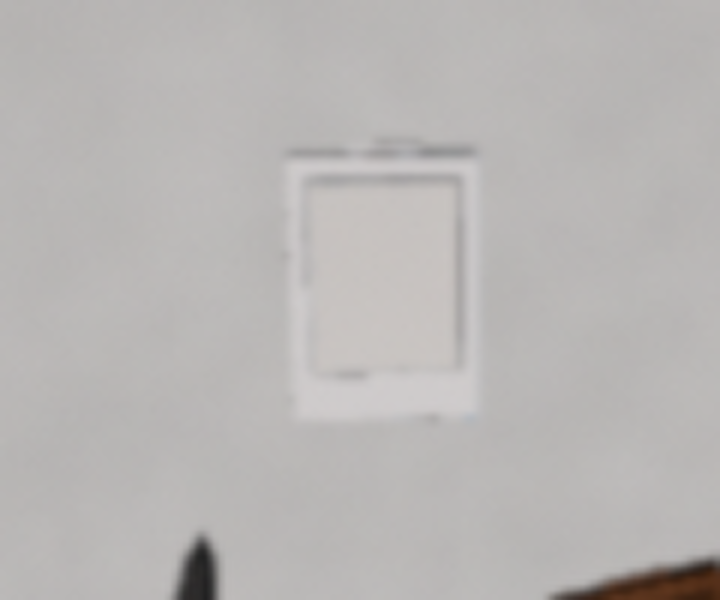

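White block confirmed at wrist pixel (326,151): white frame, wax up, wide label strip towards the robot; brown one sits apart at lower right. Grasp it.

To row units: -0.02 rad / 2.0944 = -0.0095.

Emit:
servo_tool:
  deltas: "0.036 0.0023 0.05 0 0 -0.0095 0.3;0.036 0.0023 0.09 0 0 -0.0095 0.3;0.036 0.0023 0.11 0 0 -0.0095 0.2;0.036 0.0023 0.12 0 0 -0.0095 0.2;0.036 0.0023 0.1207 0 0 -0.0095 0.1;0.036 0.0023 0.1207 0 0 -0.0095 -0.2;0.036 0.0023 0.1207 0 0 -0.0095 -0.5;0.036 0.0023 0.1207 0 0 -0.0095 -0.7;0.036 0.0023 0.1207 0 0 -0.0095 -0.7;0.036 0.0023 0.1207 0 0 -0.0095 -0.7;0.036 0.0023 0.1207 0 0 -0.0095 -0.7"
  force: 25

```text
time: 6.35
eef_pos: [0.4565, 0.2441, 0.0023]
tool_rot: [-3.141, -0.003, 0.02]
force: [-0.2, -0.3, 7.0]
gripper_width: 0.0272
gripper_force: 25.8
```

Emit:
servo_tool:
  deltas: "0 0 -0.01 0 0 0 -0.7;0 0 -0.05 0 0 0 -0.7;0 0 -0.1 0 0 0 -0.7;0 0 -0.12 0 0 0 -0.7;0 0 -0.12 0 0 0 -0.7;0 0 -0.12 0 0 0 -0.7"

```text
time: 6.95
eef_pos: [0.4548, 0.2435, 0.1209]
tool_rot: [-3.141, -0.0, 0.02]
force: [-0.3, -0.1, -0.8]
gripper_width: 0.0273
gripper_force: 25.1
```

```bash
python3 - <<'E'
from h import *
s=arm.snapshot("wrist");np.save("w4.npy",s,allow_pickle=True)
q=arm.sense();print(q["time"],q["eef_pos"],q["tool_rot"],q["gripper_width"],q["gripper_force"],q["force"])
p=proj(s,q["eef_pos"]).astype(int);print(p)
x0,y0=p[0]-65,p[1]-50;print(x0,y0);save(s,"w4c",(x0,y0,x0+130,y0+95),6)
E
```

```text
7.0 [0.45386779 0.24320302 0.11966471] [3.14098430e+00 2.09503837e-03 1.98762816e-02] 0.02746137127392189 25.0774878077209 [ 0.17857195  0.54264229 -1.1316966 ]
[323 248]
258 198
```

View pics/w4c.png

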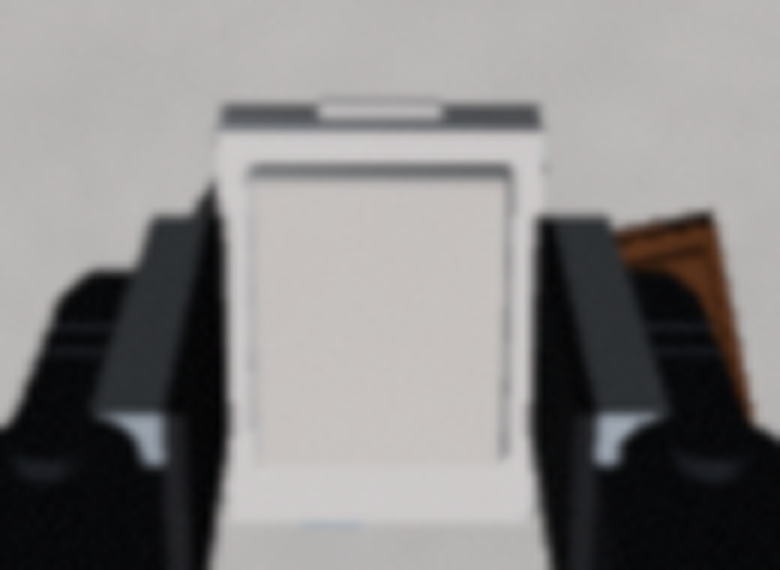

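Block is held straight: frame from crop (222,130) to (540,520), wax up. Compute its offset to the tool.

```bash
python3 - <<'E'
from h import *
s=np.load("w4.npy",allow_pickle=True).item()
T=np.array([.4539,.2432,.1197])
for n,p,z in [("far",(380,132),.0045),("farbot",(380,105),-.0015),("near",(375,522),.0045),("nearlow",(375,522),.001),("L",(222,300),.0045),("R",(540,300),.0045),("waxfar",(380,180),.0075),("waxnear",(380,465),.0075)]:
    print(n,np.round((onz(s,(258+p[0]/6,198+p[1]/6),T[2]+z)-T)*1e3,1))
T=np.array([.6338,-.1519]);
E
```

```text
far [19.   1.4  4.5]
farbot [19.2  1.4 -1.5]
near [-20.4   1.1   4.5]
nearlow [-22.7   1.    1. ]
L [ 2.5 15.2  4.5]
R [  3.1 -13.3   4.5]
waxfar [15.8  1.3  7.5]
waxnear [-12.3   0.7   7.5]
```

To row units: 0.291 rad / 2.0944 = 0.1389.

Emit:
servo_tool:
  deltas: "0.169 0.399 0.01 0 0 0.1389 -0.7;0.169 0.399 0.01 0 0 0.1389 -0.7;0.169 0.399 0.01 0 0 0.1389 -0.7;0.169 0.399 0.01 0 0 0.1389 -0.7;0.169 0.399 0.01 0 0 0.1389 -0.7;0.169 0.399 0.01 0 0 0.1389 -0.7;0.169 0.399 0.01 0 0 0.1389 -0.7;0.169 0.399 0.01 0 0 0.1389 -0.7;0.169 0.399 0.01 0 0 0.1389 -0.7;0.169 0.399 0.02 0 0 0.1389 -0.7;0.169 0.399 0.025 0 0 0.1389 -0.7;0.169 0.399 0.025 0 0 0.1389 -0.7;0.169 0.399 0.025 0 0 0.1389 -0.7;0.169 0.399 0.025 0 0 0.1389 -0.7"

```text
time: 8.4
eef_pos: [0.6317, -0.1507, 0.0957]
tool_rot: [-3.141, 0.0, -0.269]
force: [-0.6, 0.2, 0.4]
gripper_width: 0.0272
gripper_force: 25.1
```

```bash
python3 - <<'E'
from h import *
s=arm.snapshot("wrist");np.save("w5.npy",s,allow_pickle=True)
q=arm.sense();print(q["time"],q["eef_pos"],q["tool_rot"],q["gripper_width"],q["gripper_force"],q["force"])
v=(.6338,-.1519,-.271)
print(proj(s,q["eef_pos"]))
save(s,"w5c",(190,60,450,300),2.5)
E
```

```text
8.45 [ 0.63200143 -0.15090463  0.0960271 ] [-3.14154978e+00 -4.22904189e-04 -2.69644855e-01] 0.02731187998705736 25.094018206000328 [-0.01651414 -0.38833283  0.35329726]
[322.49206939 247.75111314]
```

View pics/w5c.png

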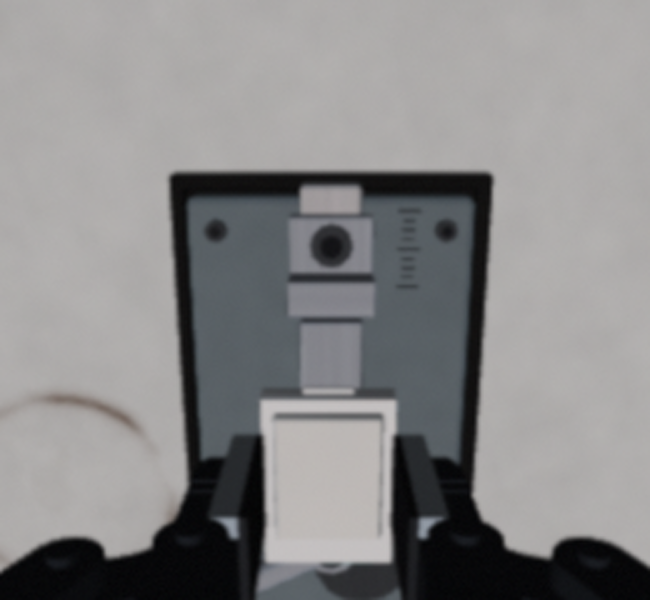

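```bash
python3 - <<'E'
from h import *
s=np.load("w5.npy",allow_pickle=True).item()
T=np.array([.6318,-.1508,.0958]);y=-.27
c,d=np.cos(y),np.sin(y)
def tl(p,z):
    X=(onz(s,(190+p[0]/2.5,60+p[1]/2.5),z)-T)*1e3;return np.round([c*X[0]+d*X[1],-d*X[0]+c*X[1]],1)
for n,p,z in [("stopL",(288,317),.0505),("stopR",(374,317),.0505),("seatL",(300,385),.043),("seatR",(361,385),.043),
 ("blkL",(260,403),.1003),("blkR",(397,403),.1003),("trayTL",(170,174),.008),("trayTR",(492,174),.008),("plTL",(187,195),.015),("plTR",(475,195),.015)]: print(n,tl(p,z))
E
```

```text
stopL [22.7 11.5]
stopR [ 22.7 -11.9]
seatL [0.2 8.8]
seatR [ 0.2 -9. ]
blkL [17.6 14.7]
blkR [ 17.6 -13.6]
trayTL [58.  50.5]
trayTR [ 58.  -51.2]
plTL [52.1 44.1]
plTR [ 52.1 -44.8]
```

Emit:
servo_tool:
  deltas: "0.001 0.0005 0.015 0 0 0 -0.7;0.001 0.0005 0.03 0 0 0 -0.7;0.001 0.0005 0.041 0 0 0 -0.7;0.001 0.0005 0.046 0 0 0 -0.7;0.001 0.0005 0.0475 0 0 0 -0.7;0.001 0.0005 0.0475 0 0 0 -0.7;0.001 0.0005 0.0475 0 0 0 -0.7"

```text
time: 9.15
eef_pos: [0.6333, -0.1531, 0.0487]
tool_rot: [3.141, -0.001, -0.271]
force: [-0.2, 0.6, 0.3]
gripper_width: 0.0274
gripper_force: 25.1
```

Emit:
servo_tool:
  deltas: "0 0 0.001 0 0 0 -0.7;0 0 0.0015 0 0 0 -0.7;0 0 0.002 0 0 0 -0.7;0 0 0.002 0 0 0 -0.7"

```text
time: 9.55
eef_pos: [0.6328, -0.1528, 0.0461]
tool_rot: [3.142, -0.0, -0.271]
force: [-0.7, -0.0, 0.2]
gripper_width: 0.0273
gripper_force: 25.1
```

Emit:
servo_tool:
  deltas: "0 0 0.0006 0 0 0 -0.7;0 0 0.0012 0 0 0 -0.7;0 0 0.0012 0 0 0 -0.7"

```text
time: 9.85
eef_pos: [0.6328, -0.1528, 0.0454]
tool_rot: [3.142, -0.0, -0.271]
force: [-0.5, 0.5, 3.8]
gripper_width: 0.0275
gripper_force: 25.4
```

Emit:
servo_tool:
  deltas: "0 0 0 0 0 0 -0.3;0 0 0 0 0 0 -0.1;0 0 0 0 0 0 -0.05;0 0 -0.02 0 0 0 -0.05;0 0 -0.06 0 0 0 -0.3;-0.02 0 -0.09 0 0 0 -0.7;-0.03 0 -0.09 0 0 0 -1;-0.03 0 -0.09 0 0 0 -1;-0.03 0 -0.09 0 0 0 -1"

```text
time: 10.75
eef_pos: [0.603, -0.1444, 0.1335]
tool_rot: [-3.141, 0.002, -0.271]
force: [-0.4, 1.3, 0.0]
gripper_width: 0.0002
gripper_force: 0.0
```

```bash
python3 - <<'E'
from h import *
s=arm.snapshot("wrist");np.save("w6.npy",s,allow_pickle=True)
q=arm.sense();print(q["time"],q["eef_pos"],q["tool_rot"],q["gripper_width"],q["force"])
print(proj(s,(.6338,-.1519,.043)))
save(s,"w6c",(240,60,400,250),3.1)
E
```

```text
10.8 [ 0.60302401 -0.1444442   0.13310918] [-3.14125813e+00  2.73667598e-03 -2.71269250e-01] -0.00027152506078507137 [ 0.03563207 -0.68874601  0.29637105]
[320.49479626 161.85261622]
```

View pics/w6c.png

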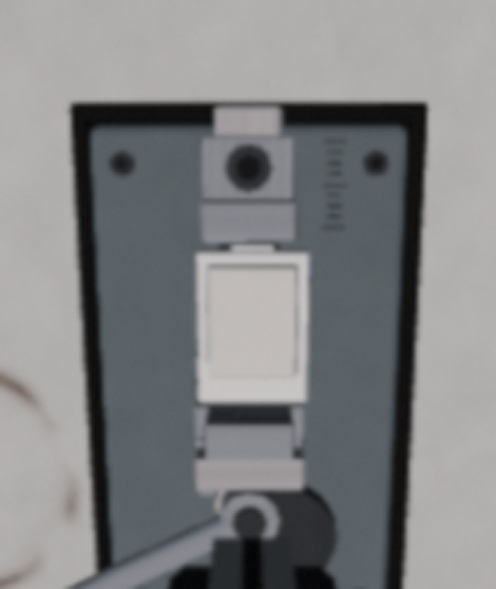

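The block lies between the jaws (crop (252,325)), with gaps to stop and jaw, straight and wax up. Now the knob: go above it, with the closing line tangential.

To row units: -2.018 rad / 2.0944 = -0.9635.

Emit:
servo_tool:
  deltas: "-0.055 -0.0545 0.02 0 0 -0.9635 0.1;-0.055 -0.0545 0.02 0 0 -0.9635 0.1;-0.055 -0.0545 0.02 0 0 -0.9635 0.1;-0.055 -0.0545 0.02 0 0 -0.9635 0.1;-0.055 -0.0545 0.02 0 0 -0.9635 0.1;-0.055 -0.0545 0.02 0 0 -0.9635 0.1;-0.055 -0.0545 0.02 0 0 -0.9635 0.1;-0.055 -0.0545 0.02 0 0 -0.9635 0.1;-0.055 -0.0545 0.02 0 0 -0.9635 0.1;-0.055 -0.0545 0.02 0 0 -0.9635 0.1;-0.055 -0.0545 0.02 0 0 -0.9635 0.1;-0.055 -0.0545 0.02 0 0 -0.9635 0.1;-0.055 -0.0545 0.02 0 0 -0.9635 0.1;-0.055 -0.0545 0.02 0 0 -0.9635 0.1;-0.055 -0.0545 0.02 0 0 -0.9635 0.1;-0.055 -0.0545 0.02 0 0 -0.9635 0.1"

```text
time: 12.4
eef_pos: [0.5651, -0.0774, 0.1137]
tool_rot: [-3.14, -0.001, 1.745]
force: [-0.1, -0.4, 0.4]
gripper_width: 0.0467
gripper_force: 0.0
```

```bash
python3 - <<'E'
from h import *
s=arm.snapshot("wrist")
q=arm.sense();print(q["time"],q["eef_pos"],q["tool_rot"],q["gripper_width"],q["force"],q["joint_pos"])
R=None
for l,z in [("lever_knob",.067),("lever_knob",.0575)]:
    for r in arm.recognise(l,"wrist")[:2]: print(l,np.round(r["at"]),round(r["confidence"],2),np.round(onz(s,r["at"],z),4))
print(proj(s,(.5645,-.0772,.0575)));save(s,"w7c",(200,100,460,300),2.5)
E
```

```text
12.45 [ 0.56520274 -0.07744987  0.11395181] [-3.14023233e+00 -6.95022374e-04  1.74546840e+00] 0.04713981797813557 [-0.34288239 -0.16076427 -1.0535753 ] [-2.87871058e-01  3.20124027e-01  1.65874012e+00  1.63093440e-05
  1.16425602e+00 -4.62550069e-01]
lever_knob [314. 258.] 0.6 [ 0.5646 -0.1088  0.067 ]
lever_knob [314. 258.] 0.6 [ 0.5652 -0.1141  0.0575]
[320.87057357 214.60137278]
```

View pics/w7c.png

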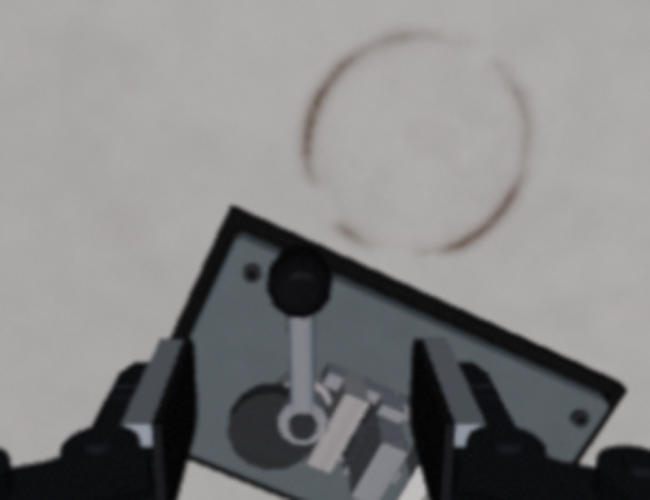

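Knob at crop (300,283), i.e. px (320,213), within 1.5 px of the prediction; the lever points straight along tool x. Descend and grip.

Emit:
servo_tool:
  deltas: "0 0 0.03 0 0 0 0.1;0 0 0.06 0 0 0 0.1;0 0 0.076 0 0 0 0.1;0 0 0.076 0 0 0 0;0 0 0.076 0 0 0 -0.3;0 0 0.076 0 0 0 -0.6;0 0 0.076 0 0 0 -0.7;0 0 0.076 0 0 0 -0.7;0 0 0.076 0 0 0 -0.7"
  force: 30

```text
time: 13.45
eef_pos: [0.5654, -0.0777, 0.0401]
tool_rot: [-3.141, 0.0, 1.747]
force: [-4.9, -0.2, 5.4]
gripper_width: 0.0179
gripper_force: 29.6
```

To row units: -0.25 rad / 2.0944 = -0.1194.

Emit:
servo_tool:
  deltas: "-0.0001 -0.003 0 0 0 -0.0239 -0.7;-0.0003 -0.006 0 0 0 -0.0477 -0.7;-0.0007 -0.009 0 0 0 -0.0716 -0.7;-0.0012 -0.0119 0 0 0 -0.0955 -0.7;-0.0019 -0.0148 0 0 0 -0.1194 -0.7;-0.0027 -0.0177 0 0 0 -0.1432 -0.7"

```text
time: 14.05
eef_pos: [0.551, -0.0824, 0.0401]
tool_rot: [3.136, 0.001, 2.047]
force: [1.6, 4.1, 0.7]
gripper_width: 0.0181
gripper_force: 29.6
```

To row units: -0.1 rad / 2.0944 = -0.0477.

Emit:
servo_tool:
  deltas: "-0.0001 -0.003 0 0 0 -0.0239 -0.7;-0.0003 -0.006 0 0 0 -0.0477 -0.7"

```text
time: 14.25
eef_pos: [0.5456, -0.0852, 0.0401]
tool_rot: [3.136, 0.001, 2.147]
force: [1.4, 5.2, 2.3]
gripper_width: 0.0179
gripper_force: 29.7
```

```bash
cat > t.py <<'E'
from h import *
q=arm.sense();p=np.array(q["eef_pos"]);F=np.array(q["force"]);M=np.array(q["moment"])
r=p[:2]-np.array([.575,-.1362]);a=np.arctan2(r[1],r[0]);t=np.array([-np.sin(a),np.cos(a)]);n=np.array([np.cos(a),np.sin(a)])
L=np.hypot(*r);tau=-(F[:2]@t)*L-M[2]
print("t",q["time"],"q",round(a-1.684,3),"qyaw",round(q["tool_rot"][2]-1.684,3),"r",L.round(4),"Ft",(F[:2]@t).round(2),"Fr",(F[:2]@n).round(2),"Fz",F[2].round(2),"M",M.round(3),"tau/.06",(tau/.06).round(2),q["gripper_width"],np.round(q["joint_velocities"],3).max())
E
python3 t.py
```

```text
t 14.25 q 0.409 qyaw 0.463 r 0.0589 Ft -3.76 Fr 3.8 Fz 2.34 M [ 0.725 -0.132 -0.262] tau/.06 8.05 0.0178734604576107 0.058
```

The torque about the hinge gives 8.05 N at the knob, which is exactly the free-running value. Continue in small steps.

To row units: -0.1 rad / 2.0944 = -0.0477.

Emit:
servo_tool:
  deltas: "-0.0001 -0.003 0 0 0 -0.0239 -0.7;-0.0003 -0.006 0 0 0 -0.0477 -0.7"

```text
time: 14.45
eef_pos: [0.5406, -0.0884, 0.0401]
tool_rot: [3.136, 0.001, 2.247]
force: [0.7, 6.0, 2.0]
gripper_width: 0.0177
gripper_force: 29.7
```

```bash
python3 t.py
```

```text
t 14.45 q 0.512 qyaw 0.563 r 0.0589 Ft -4.06 Fr 4.48 Fz 2.03 M [ 0.875 -0.095 -0.198] tau/.06 7.28 0.01771191911026061 0.053
```

To row units: -0.05 rad / 2.0944 = -0.0239.

Emit:
servo_tool:
  deltas: "-0.0001 -0.003 0 0 0 -0.0239 -0.7"

```text
time: 14.55
eef_pos: [0.5382, -0.0903, 0.0401]
tool_rot: [3.136, 0.001, 2.297]
force: [-0.0, 5.9, 3.1]
gripper_width: 0.0183
gripper_force: 29.7
```

```bash
python3 t.py
```

```text
t 14.55 q 0.563 qyaw 0.613 r 0.0588 Ft -3.67 Fr 4.62 Fz 3.14 M [ 0.92   0.018 -0.272] tau/.06 8.13 0.018265139637874142 0.05
```

To row units: -0.05 rad / 2.0944 = -0.0239.

Emit:
servo_tool:
  deltas: "-0.0001 -0.003 0 0 0 -0.0239 -0.7"

```text
time: 14.65
eef_pos: [0.5359, -0.0923, 0.0401]
tool_rot: [3.136, 0.001, 2.347]
force: [0.3, 6.5, 3.1]
gripper_width: 0.018
gripper_force: 29.8
```

```bash
python3 t.py
```

```text
t 14.65 q 0.615 qyaw 0.663 r 0.0588 Ft -4.55 Fr 4.6 Fz 3.13 M [ 0.928 -0.078 -0.197] tau/.06 7.75 0.01800567937097645 0.045
```

To row units: -0.05 rad / 2.0944 = -0.0239.

Emit:
servo_tool:
  deltas: "-0.0001 -0.003 0 0 0 -0.0239 -0.7"

```text
time: 14.75
eef_pos: [0.5337, -0.0943, 0.0401]
tool_rot: [3.137, 0.001, 2.397]
force: [1.0, 7.6, 3.8]
gripper_width: 0.0181
gripper_force: 29.8
```

```bash
python3 t.py
```

```text
t 14.75 q 0.666 qyaw 0.713 r 0.0588 Ft -6.1 Fr 4.71 Fz 3.83 M [ 0.986  0.081 -0.18 ] tau/.06 8.98 0.01809323212509405 0.044
```

To row units: -0.05 rad / 2.0944 = -0.0239.

Emit:
servo_tool:
  deltas: "-0.0001 -0.003 0 0 0 -0.0239 -0.7"

```text
time: 14.85
eef_pos: [0.5317, -0.0965, 0.0401]
tool_rot: [3.137, 0.001, 2.447]
force: [0.0, 5.9, 4.5]
gripper_width: 0.0182
gripper_force: 29.8
```

```bash
python3 t.py
```

```text
t 14.85 q 0.716 qyaw 0.763 r 0.0588 Ft -4.38 Fr 3.98 Fz 4.54 M [ 1.1    0.028 -0.183] tau/.06 7.34 0.018212895210792356 0.04
```

To row units: -0.03 rad / 2.0944 = -0.0143.

Emit:
servo_tool:
  deltas: "-0.0001 -0.0018 0 0 0 -0.0143 -0.7"

```text
time: 14.95
eef_pos: [0.5305, -0.0978, 0.0401]
tool_rot: [3.136, 0.001, 2.477]
force: [-0.5, 7.8, 4.2]
gripper_width: 0.0179
gripper_force: 29.9
```

```bash
python3 t.py
```

```text
t 14.95 q 0.745 qyaw 0.793 r 0.0588 Ft -5.57 Fr 5.46 Fz 4.2 M [ 1.171  0.091 -0.208] tau/.06 8.92 0.017871815701496225 0.018
```

```bash
cat > t2.py <<'E'
from h import *
T=[];E=[]
for i in range(6):
    if i: s=arm.snapshot("wrist")
    q=arm.sense();p=np.array(q["eef_pos"]);F=np.array(q["force"]);M=np.array(q["moment"])
    r=p[:2]-np.array([.575,-.1362]);a=np.arctan2(r[1],r[0]);t=np.array([-np.sin(a),np.cos(a)])
    T.append((-(F[:2]@t)*np.hypot(*r)-M[2])/.06);e=q["effort"];E.append([e[0],e[5],p[0]*F[1]-p[1]*F[0]+M[2],M[2],a-1.684])
print(q["time"],"q",np.mean(E,0).round(3)[4],"T",np.round(T,2),"mean",np.mean(T).round(2),"eff",np.mean(E,0).round(3)[:4],np.std(E,0).round(3)[:4])
np.save("last.npy",s,allow_pickle=True)
E
python3 t2.py
```

```text
15.2 q 0.748 T [8.92 7.83 7.33 7.54 7.18 7.41] mean 7.7 eff [-3.387 -0.18   3.418 -0.172] [0.199 0.093 0.221 0.021]
```

To row units: -0.04 rad / 2.0944 = -0.0191.

Emit:
servo_tool:
  deltas: "-0.0001 -0.0024 0 0 0 -0.0191 -0.7"

```text
time: 15.3
eef_pos: [0.5291, -0.0994, 0.0401]
tool_rot: [3.136, 0.001, 2.516]
force: [-0.6, 8.0, 4.6]
gripper_width: 0.018
gripper_force: 29.9
```

```bash
python3 t2.py
```

```text
15.55 q 0.786 T [8.69 8.4  8.46 7.93 8.04 7.17] mean 8.11 eff [-3.558 -0.148  3.511 -0.179] [0.068 0.201 0.408 0.02 ]
```

To row units: -0.04 rad / 2.0944 = -0.0191.

Emit:
servo_tool:
  deltas: "-0.0001 -0.0024 0 0 0 -0.0191 -0.7"

```text
time: 15.65
eef_pos: [0.5277, -0.1012, 0.0401]
tool_rot: [3.136, 0.001, 2.556]
force: [-0.7, 8.1, 4.4]
gripper_width: 0.018
gripper_force: 30.0
```

```bash
python3 t2.py
```

```text
15.9 q 0.825 T [9.57 9.61 7.87 8.29 8.87 8.49] mean 8.78 eff [-3.815 -0.161  3.846 -0.184] [0.067 0.201 0.12  0.028]
```

To row units: -0.04 rad / 2.0944 = -0.0191.

Emit:
servo_tool:
  deltas: "-0.0001 -0.0024 0 0 0 -0.0191 -0.7"

```text
time: 16.0
eef_pos: [0.5264, -0.1031, 0.04]
tool_rot: [3.136, 0.001, 2.596]
force: [-0.8, 8.8, 5.1]
gripper_width: 0.018
gripper_force: 30.0
```

```bash
python3 t2.py
```

```text
16.25 q 0.864 T [10.42 10.32  9.6   9.8  10.36 10.62] mean 10.19 eff [-4.072 -0.175  4.232 -0.215] [0.068 0.201 0.351 0.026]
```

To row units: -0.04 rad / 2.0944 = -0.0191.

Emit:
servo_tool:
  deltas: "-0.0001 -0.0024 0 0 0 -0.0191 -0.7"

```text
time: 16.35
eef_pos: [0.5252, -0.105, 0.04]
tool_rot: [3.136, 0.001, 2.636]
force: [-0.4, 10.4, 5.6]
gripper_width: 0.0181
gripper_force: 30.1
```

```bash
python3 t2.py
```

```text
16.6 q 0.901 T [11.97 10.87 11.43 10.66 10.5   9.54] mean 10.83 eff [-4.515 -0.16   4.6   -0.21 ] [0.106 0.204 0.485 0.008]
```

To row units: -0.04 rad / 2.0944 = -0.0191.

Emit:
servo_tool:
  deltas: "-0.0001 -0.0024 0 0 0 -0.0191 -0.7"

```text
time: 16.7
eef_pos: [0.5241, -0.1069, 0.04]
tool_rot: [3.135, 0.001, 2.676]
force: [-0.3, 10.7, 5.3]
gripper_width: 0.0173
gripper_force: 30.2
```

```bash
python3 t2.py
```

```text
16.95 q 0.939 T [13.23 13.1  12.17 10.89 10.65 11.33] mean 11.89 eff [-4.77  -0.179  4.874 -0.231] [0.072 0.202 0.343 0.027]
```

To row units: -0.03 rad / 2.0944 = -0.0143.

Emit:
servo_tool:
  deltas: "-0.0001 -0.0018 0 0 0 -0.0143 -0.7"

```text
time: 17.05
eef_pos: [0.5233, -0.1084, 0.04]
tool_rot: [3.135, 0.0, 2.706]
force: [-1.2, 11.1, 6.3]
gripper_width: 0.0182
gripper_force: 30.2
```

```bash
python3 t2.py
```

```text
17.3 q 0.967 T [14.06 13.46 11.99 11.96 11.9  11.56] mean 12.49 eff [-5.059 -0.21   5.089 -0.238] [0.067 0.151 0.16  0.042]
```

Squeeze is now about 22 N by both torque (4.7 N over free) and angle (0.19 rad past contact). Let go of the knob and go to the block.

Emit:
servo_tool:
  deltas: "0 0 0 0 0 0 -0.3;0 0 0 0 0 0 0;0 0 0 0 0 0 0.1;0 0 -0.03 0 0 0 0.1;0 0 -0.07 0 0 0 0.1;0 0 -0.075 0 0 0 0.1;0 0 -0.075 0 0 0 0"

```text
time: 18.0
eef_pos: [0.5237, -0.1126, 0.1159]
tool_rot: [3.141, 0.005, 2.706]
force: [-0.2, -0.3, 0.0]
gripper_width: 0.0425
gripper_force: 0.0
```

To row units: -0.165 rad / 2.0944 = -0.0788.

Emit:
servo_tool:
  deltas: "-0.12 0.0063 0 0 0 -0.0788 0;-0.12 0.0063 0 0 0 -0.0788 0;-0.12 0.0063 0 0 0 -0.0788 0;-0.12 0.0063 0 0 0 -0.0788 0;-0.12 0.0063 0 0 0 -0.0788 0;-0.12 0.0063 0 0 0 -0.0788 0"

```text
time: 18.6
eef_pos: [0.6314, -0.1556, 0.1123]
tool_rot: [3.141, -0.004, 2.872]
force: [0.3, 0.1, 0.8]
gripper_width: 0.0424
gripper_force: 0.0
```

```bash
python3 - <<'E'
from h import *
q=arm.sense();print(q["time"],q["eef_pos"],q["tool_rot"],q["gripper_width"],q["force"],q["moment"])
s=arm.snapshot("wrist");np.save("w8.npy",s,allow_pickle=True)
T=np.array(q["eef_pos"]);y=-.271;c,d=np.cos(y),np.sin(y)
def tl(X):
    X=(np.array(X)-T)*1e3;return np.round([c*X[0]+d*X[1],-d*X[0]+c*X[1]],1)
for n,z in [("block_white",.0495),("label_end",.0475),("lever_knob",.0575),("clamp_jaw",.0505)]:
    for r in arm.recognise(n,"wrist")[:1]: print(n,r["at"],r["confidence"],tl(onz(s,r["at"],z)))
for r in arm.outline_of("block_white","wrist")[:1]:
    m=r["mask"].astype(np.uint8);w=np.array([tl(onz(s,p,.0495)) for p in np.argwhere(m)[:,::-1]],np.float32);print(cv2.minAreaRect(w),w.min(0),w.max(0))
E
```

```text
18.6 [ 0.63144686 -0.15559785  0.11229091] [ 3.14111071 -0.00380888  2.87187287] 0.0423832142131407 [0.31455104 0.11906271 0.79025063] [ 0.00266502 -0.04118711 -0.02569415]
block_white [325.5, 211.7] 0.58 [-0.2  4.2]
label_end [326.8, 214.9] 0.81 [3.2 5.2]
lever_knob [331.2, 107.4] 0.96 [-76.4   7.4]
clamp_jaw [323.3, 179.9] 0.79 [-25.4   2.4]
((0.6000003814697266, 3.40000057220459), (29.600000381469727, 39.0), 90.0) [-18.9 -11.4] [20.1 18.2]
```

Emit:
servo_tool:
  deltas: "-0.0015 0.0034 0.02 0 0 0 0;-0.0015 0.0034 0.045 0 0 0 0;-0.0015 0.0034 0.062 0 0 0 0;-0.0015 0.0034 0.07 0 0 0 0;-0.0015 0.0034 0.072 0 0 0 0;-0.0015 0.0034 0.072 0 0 0 0"
  force: 25

```text
time: 19.5
eef_pos: [0.6361, -0.1538, 0.0422]
tool_rot: [-3.142, 0.001, 2.872]
force: [-0.0, -0.5, 0.2]
gripper_width: 0.0427
gripper_force: 0.0
```

Emit:
servo_tool:
  deltas: "0 0 0 0 0 0 -0.2;0 0 0 0 0 0 -0.5;0 0 0 0 0 0 -0.6;0 0 0 0 0 0 -0.6;0 0 0 0 0 0 -0.6"

```text
time: 20.0
eef_pos: [0.6369, -0.1538, 0.0434]
tool_rot: [-3.142, 0.003, 2.872]
force: [0.2, -0.1, 5.6]
gripper_width: 0.0271
gripper_force: 26.1
```

```bash
python3 -c "
from h import *
q=arm.sense();print({k:np.round(q[k],4) for k in ('time','eef_pos','tool_rot','force','moment','effort','gripper_width')})"
```

```text
{'time': np.float64(20.0), 'eef_pos': array([ 0.6369, -0.1538,  0.0434]), 'tool_rot': array([-3.1416e+00,  2.6000e-03,  2.8719e+00]), 'force': array([ 0.1915, -0.0859,  5.6104]), 'moment': array([ 0.1932,  0.0272, -0.0358]), 'effort': array([-6.27300e-01, -4.50650e+01, -2.28456e+01, -2.47900e-01,
       -1.49000e-01,  8.90000e-03]), 'gripper_width': np.float64(0.0271)}
```

Emit:
servo_tool:
  deltas: "0 0 -0.0005 0 0 0 -0.6;0 0 -0.001 0 0 0 -0.6;0 0 -0.0015 0 0 0 -0.6;0 0 -0.0018 0 0 0 -0.6"

```text
time: 20.4
eef_pos: [0.6368, -0.1538, 0.0435]
tool_rot: [3.141, 0.002, 2.872]
force: [6.0, -0.6, -2.6]
gripper_width: 0.0275
gripper_force: 25.3
```

Emit:
servo_tool:
  deltas: "0 0 -0.0005 0 0 0 -0.6;0 0 -0.001 0 0 0 -0.6;0 0 -0.001 0 0 0 -0.6"

```text
time: 20.7
eef_pos: [0.6368, -0.1538, 0.0436]
tool_rot: [3.141, 0.002, 2.872]
force: [7.0, -1.2, -5.6]
gripper_width: 0.0276
gripper_force: 25.3
```

Emit:
servo_tool:
  deltas: "-0.0006 0 -0.0004 0 0 0 -0.6;-0.0012 0 -0.0008 0 0 0 -0.6;-0.0012 0 -0.0008 0 0 0 -0.6"

```text
time: 21.0
eef_pos: [0.6368, -0.1538, 0.0436]
tool_rot: [3.141, -0.0, 2.872]
force: [5.8, -1.3, -6.4]
gripper_width: 0.0273
gripper_force: 25.2
```

Emit:
servo_tool:
  deltas: "-0.001 0 -0.0006 0 0 0 -0.6;-0.002 0 -0.0012 0 0 0 -0.6;-0.002 0 -0.0012 0 0 0 -0.6"

```text
time: 21.3
eef_pos: [0.6368, -0.1538, 0.0438]
tool_rot: [3.141, -0.005, 2.872]
force: [4.8, -0.7, -13.8]
gripper_width: 0.0274
gripper_force: 25.5
```

Emit:
servo_tool:
  deltas: "-0.001 0 0.0004 0 0 0 -0.6;-0.001 0 0.0004 0 0 0 -0.6"

```text
time: 21.5
eef_pos: [0.6369, -0.1538, 0.0438]
tool_rot: [3.141, -0.007, 2.872]
force: [-0.8, 0.7, -14.5]
gripper_width: 0.0273
gripper_force: 25.6
```

Emit:
servo_tool:
  deltas: "0 0 0 0 0 0 -0.6;0 0 0 0 0 0 -0.6;0 0 0 0 0 0 -0.6"

```text
time: 21.8
eef_pos: [0.6369, -0.1538, 0.0439]
tool_rot: [3.141, -0.007, 2.872]
force: [-3.6, 0.8, -18.6]
gripper_width: 0.0276
gripper_force: 25.9
```

Emit:
servo_tool:
  deltas: "0 0 0 0 0 0 -0.6;0 0 0 0 0 0 -0.6;0 0 0 0 0 0 -0.6;0 0 0 0 0 0 -0.6"

```text
time: 22.2
eef_pos: [0.6382, -0.1541, 0.0448]
tool_rot: [3.141, -0.004, 2.872]
force: [-4.7, 1.7, -22.1]
gripper_width: 0.0272
gripper_force: 26.5
```

Emit:
servo_tool:
  deltas: "0 0 0 0 0 0 -0.6;0 0 0 0 0 0 -0.6;0 0 0 0 0 0 -0.6;0 0 0 0 0 0 -0.6"

```text
time: 22.6
eef_pos: [0.6382, -0.154, 0.0449]
tool_rot: [3.141, -0.004, 2.872]
force: [-4.5, 1.1, -21.5]
gripper_width: 0.0274
gripper_force: 26.5
```

The servo winds up against the load and the pull has grown to 22 N; ease down at once.

Emit:
servo_tool:
  deltas: "0 0 0.0015 0 0 0 -0.6;0 0 0.002 0 0 0 -0.6"

```text
time: 22.8
eef_pos: [0.6382, -0.1541, 0.0446]
tool_rot: [3.141, -0.004, 2.872]
force: [-9.6, 2.9, -13.3]
gripper_width: 0.0273
gripper_force: 27.5
```

Emit:
servo_tool:
  deltas: "0.001 0 0.0015 0 0 0 -0.6;0.0015 0 0.0015 0 0 0 -0.6"

```text
time: 23.0
eef_pos: [0.6383, -0.1541, 0.0444]
tool_rot: [3.141, -0.001, 2.872]
force: [-6.1, 1.7, -13.4]
gripper_width: 0.0271
gripper_force: 27.5
```

Emit:
servo_tool:
  deltas: "0 0 0 0 0 0 -0.6;0 0 0 0 0 0 -0.6"

```text
time: 23.2
eef_pos: [0.6383, -0.1541, 0.0444]
tool_rot: [3.142, -0.001, 2.872]
force: [-6.2, 2.1, -12.5]
gripper_width: 0.0273
gripper_force: 27.5
```

Emit:
servo_tool:
  deltas: "0.0003 0 0.0012 0 0 0 -0.6;0.0003 0 0.002 0 0 0 -0.6;0.0003 0 0.002 0 0 0 -0.6"

```text
time: 23.5
eef_pos: [0.6384, -0.1542, 0.0441]
tool_rot: [-3.142, 0.0, 2.872]
force: [-9.7, 3.2, -5.4]
gripper_width: 0.0272
gripper_force: 28.2
```

```bash
cat > st.py <<'E'
from h import *
q=arm.sense();print({k:np.round(q[k],4).tolist() for k in ('time','eef_pos','tool_rot','force','moment','gripper_width')})
E
python3 st.py
```

```text
{'time': 23.5, 'eef_pos': [0.6384, -0.1542, 0.0441], 'tool_rot': [-3.1416, 0.0001, 2.8721], 'force': [-9.7149, 3.2082, -5.4366], 'moment': [0.5417, 1.6425, 0.0147], 'gripper_width': 0.0272}
```

Emit:
servo_tool:
  deltas: "0.001 0 0.0006 0 0 0 -0.6;0.002 0 0.0012 0 0 0 -0.6;0.002 0 0.0012 0 0 0 -0.6"

```text
time: 23.8
eef_pos: [0.6384, -0.1542, 0.044]
tool_rot: [-3.141, 0.005, 2.872]
force: [-8.4, 3.2, -5.5]
gripper_width: 0.0274
gripper_force: 28.3
```

```bash
python3 st.py
```

```text
{'time': 23.8, 'eef_pos': [0.6384, -0.1542, 0.044], 'tool_rot': [-3.1415, 0.0048, 2.872], 'force': [-8.4396, 3.1901, -5.5356], 'moment': [0.4869, 1.2252, 0.0658], 'gripper_width': 0.0274}
```

Emit:
servo_tool:
  deltas: "0.001 0 0.0005 0 0 0 -0.6;0.001 0 0.001 0 0 0 -0.6;0.001 0 0.001 0 0 0 -0.6;0.001 0 0.001 0 0 0 -0.6"

```text
time: 24.2
eef_pos: [0.6384, -0.1542, 0.0439]
tool_rot: [-3.141, 0.007, 2.872]
force: [-6.9, 3.0, -2.9]
gripper_width: 0.0276
gripper_force: 28.5
```

```bash
python3 st.py
```

```text
{'time': 24.2, 'eef_pos': [0.6384, -0.1542, 0.0439], 'tool_rot': [-3.1414, 0.0069, 2.8719], 'force': [-6.8925, 2.9629, -2.8804], 'moment': [0.4489, 1.1357, -0.0099], 'gripper_width': 0.0276}
```

Emit:
servo_tool:
  deltas: "0.001 0 0.001 0 0 0 -0.6;0.002 0 0.002 0 0 0 -0.6;0.002 0 0.002 0 0 0 -0.6;0.002 0 0.002 0 0 0 -0.6"

```text
time: 24.6
eef_pos: [0.6385, -0.1542, 0.0436]
tool_rot: [-3.141, 0.012, 2.872]
force: [-4.4, 3.2, -0.8]
gripper_width: 0.0273
gripper_force: 28.8
```

```bash
python3 st.py
```

```text
{'time': 24.6, 'eef_pos': [0.6385, -0.1542, 0.0436], 'tool_rot': [-3.1413, 0.0116, 2.8719], 'force': [-4.3916, 3.1541, -0.8111], 'moment': [0.5045, 0.9023, -0.0343], 'gripper_width': 0.0273}
```

Emit:
servo_tool:
  deltas: "0 0 0 0 0 0 -0.3;0 0 0 0 0 0 -0.1;0 0 0 0 0 0 0;0 0 0 0 0 0 0"

```text
time: 25.0
eef_pos: [0.6354, -0.1538, 0.0387]
tool_rot: [-3.141, 0.005, 2.872]
force: [-0.5, 1.3, 0.8]
gripper_width: 0.0428
gripper_force: 0.0
```

```bash
python3 st.py
```

```text
{'time': 25.0, 'eef_pos': [0.6354, -0.1538, 0.0387], 'tool_rot': [-3.1411, 0.0049, 2.8716], 'force': [-0.5433, 1.3331, 0.8372], 'moment': [0.0164, 0.0265, -0.0043], 'gripper_width': 0.0428}
```

Emit:
servo_tool:
  deltas: "-0.0016 0 -0.002 0 0 0 0;-0.0016 0 -0.002 0 0 0 0;-0.0016 0 -0.002 0 0 0 0"

```text
time: 25.3
eef_pos: [0.635, -0.1534, 0.0385]
tool_rot: [-3.142, 0.0, 2.872]
force: [-0.2, -0.1, -0.1]
gripper_width: 0.0428
gripper_force: 0.0
```

Emit:
servo_tool:
  deltas: "0 0 0 0 0 0 -0.2;0 0 0 0 0 0 -0.5;0 0 0 0 0 0 -0.6;0 0 0 0 0 0 -0.6;0 0 0 0 0 0 -0.6"
  force: 30

```text
time: 25.8
eef_pos: [0.6347, -0.1532, 0.0385]
tool_rot: [3.141, -0.0, 2.872]
force: [0.4, 0.1, 0.8]
gripper_width: 0.0275
gripper_force: 29.9
```

```bash
python3 st.py
```

```text
{'time': 25.8, 'eef_pos': [0.6347, -0.1532, 0.0385], 'tool_rot': [3.1414, -0.0003, 2.8718], 'force': [0.4189, 0.1139, 0.8338], 'moment': [0.1191, 0.0194, -0.0133], 'gripper_width': 0.0275}
```

Clean grip with near-zero forces. Pull again, in small settled steps.

Emit:
servo_tool:
  deltas: "0 0 -0.0006 0 0 0 -0.6;0 0 -0.0012 0 0 0 -0.6;0 0 -0.0012 0 0 0 -0.6;0 0 -0.0012 0 0 0 -0.6"

```text
time: 26.2
eef_pos: [0.6347, -0.1532, 0.0387]
tool_rot: [3.141, -0.0, 2.872]
force: [3.0, 0.2, -10.1]
gripper_width: 0.0277
gripper_force: 30.2
```

```bash
python3 st.py
```

```text
{'time': 26.2, 'eef_pos': [0.6347, -0.1532, 0.0387], 'tool_rot': [3.1413, -0.0005, 2.8717], 'force': [3.0085, 0.1585, -10.134], 'moment': [-0.0205, -0.5967, -0.0372], 'gripper_width': 0.0277}
```

Emit:
servo_tool:
  deltas: "0 0 0 0 0 0 -0.6;0 0 0 0 0 0 -0.6"

```text
time: 26.4
eef_pos: [0.6346, -0.1531, 0.0387]
tool_rot: [3.141, -0.001, 2.872]
force: [4.7, -0.5, -12.5]
gripper_width: 0.0275
gripper_force: 30.4
```

```bash
python3 st.py
```

```text
{'time': 26.4, 'eef_pos': [0.6346, -0.1531, 0.0387], 'tool_rot': [3.1413, -0.0006, 2.8718], 'force': [4.7311, -0.5136, -12.4663], 'moment': [-0.0685, -0.8612, 0.0285], 'gripper_width': 0.0275}
```

Emit:
servo_tool:
  deltas: "0 0 0.0005 0 0 0 -0.6;0 0 0.0005 0 0 0 -0.6;0 0 0.0006 0 0 0 -0.6"

```text
time: 26.7
eef_pos: [0.6346, -0.1532, 0.0388]
tool_rot: [3.141, -0.001, 2.872]
force: [4.6, -0.6, -12.8]
gripper_width: 0.0278
gripper_force: 30.4
```

Emit:
servo_tool:
  deltas: "0 0 0.0001 0 0 0 -0.6;0 0 0.0002 0 0 0 -0.6;0 0 0.0003 0 0 0 -0.6"

```text
time: 27.0
eef_pos: [0.6346, -0.1532, 0.0387]
tool_rot: [3.141, -0.001, 2.872]
force: [4.1, -0.7, -12.2]
gripper_width: 0.0276
gripper_force: 30.4
```

Emit:
servo_tool:
  deltas: "0 0 0.0003 0 0 0 -0.6;0 0 0.0004 0 0 0 -0.6;0 0 0.0004 0 0 0 -0.6"

```text
time: 27.3
eef_pos: [0.6347, -0.1532, 0.0387]
tool_rot: [3.141, -0.001, 2.872]
force: [2.4, 0.7, -9.9]
gripper_width: 0.0277
gripper_force: 30.7
```

Emit:
servo_tool:
  deltas: "0 0 0 0 0 0 -0.6;0 0 0 0 0 0 -0.6;0 0 0 0 0 0 -0.6;0 0 0 0 0 0 -0.6"

```text
time: 27.7
eef_pos: [0.6347, -0.1532, 0.0386]
tool_rot: [3.141, -0.001, 2.872]
force: [0.7, 1.2, -7.9]
gripper_width: 0.0274
gripper_force: 30.8
```

Emit:
servo_tool:
  deltas: "0 0 0 0 0 0 -0.6;0 0 0 0 0 0 -0.6;0 0 0 0 0 0 -0.6;0 0 0 0 0 0 -0.6"

```text
time: 28.1
eef_pos: [0.6347, -0.1532, 0.0386]
tool_rot: [3.142, -0.0, 2.872]
force: [0.7, 2.4, -5.9]
gripper_width: 0.027
gripper_force: 31.0
```

The block held 10–12.8 N from t=26.2 to 27.4 s with no change in height. Ease down, let go, retreat.

Emit:
servo_tool:
  deltas: "0 0 0.0006 0 0 0 -0.6;0 0 0.0008 0 0 0 -0.6;0 0 0.0008 0 0 0 -0.6"

```text
time: 28.4
eef_pos: [0.6348, -0.1533, 0.0385]
tool_rot: [-3.142, -0.0, 2.872]
force: [-3.4, 2.5, 0.5]
gripper_width: 0.0272
gripper_force: 31.7
```

Emit:
servo_tool:
  deltas: "0 0 0 0 0 0 -0.3;0 0 0 0 0 0 -0.1;0 0 0 0 0 0 0;0 0 0 0 0 0 0;0 0 -0.02 0 0 0 0;0 0 -0.06 0 0 0 0;0.03 0 -0.1 0 0 0 0;0.03 0 -0.1 0 0 0 0;0.03 0 -0.1 0 0 0 0"

```text
time: 29.3
eef_pos: [0.6069, -0.1458, 0.1398]
tool_rot: [-3.141, 0.004, 2.872]
force: [0.4, -0.6, -0.5]
gripper_width: 0.0427
gripper_force: 0.0
```

```bash
python3 st.py; python3 - <<'E'
from h import *
q=arm.sense()
s=arm.snapshot("wrist");y=-.271;c,d=np.cos(y),np.sin(y)
def tl(X):
    X=(np.array(X)-np.array([.6336,-.1525,0]))*1e3;return np.round([c*X[0]+d*X[1],-d*X[0]+c*X[1]],1)
for n,z in [("lever_knob",.0575),("label_end",.0475)]:
    for r in arm.recognise(n,"wrist")[:1]: 
        k=tl(onz(s,r["at"],z));print(n,r["at"],r["confidence"],k,np.arctan2(k[1],k[0]+60.8)-1.955)
for l,z in [("block_white",.0495),("tray",.008),("clamp",.015)]:
  for r in arm.outline_of(l,"wrist")[:1]:
    m=r["mask"].astype(np.uint8);w=np.array([tl(onz(s,p,z)) for p in np.argwhere(m)[:,::-1]],np.float32);print(l,r["confidence"],cv2.minAreaRect(w),w.min(0),w.max(0))
E
```

```text
{'time': 29.3, 'eef_pos': [0.6069, -0.1458, 0.1398], 'tool_rot': [-3.141, 0.0043, 2.8718], 'force': [0.4207, -0.5942, -0.5354], 'moment': [0.0057, -0.0347, -0.0439], 'gripper_width': 0.0427}
lever_knob [324.4, 148.1] 0.6 [-73.    2.6] 0.9766191407276299
label_end [319.2, 230.1] 0.79 [ 1.1 -1.6] -1.9808423878621835
block_white 0.96 ((1.1000022888183594, -0.050002098083496094), (28.29999542236328, 37.59999084472656), 90.0) [-17.7 -14.2] [19.9 14.1]
tray 0.58 ((-45.25281524658203, 1.0355262756347656), (139.38223266601562, 103.97579956054688), 0.1641683429479599) [-114.9  -51. ] [24.3 53.2]
clamp 0.79 ((-34.18003845214844, 0.3862342834472656), (91.23295593261719, 197.22189331054688), 89.72975158691406) [-132.7  -45.1] [64.4 46.2]
```

```bash
python3 -c "
from station import arm
print(arm.finish_job())"
```

```text
the job is handed in; nothing more can be done
None
```

The white block is clamped wax up, label end to the lever, at about 22 N squeeze, and held a 10–13 N pull for just over a second without slipping. One fault: on the first pull I let the force climb to about 22 N, which is near the clamp's lift limit. The hold moved about 1 mm, most likely the clamp shifting in its tray, so I eased down, re-gripped and repeated the pull. The final wrist-camera check shows the block square and central, but cannot rule out a lift of a few tenths of a millimetre off the seat. Job handed in.

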